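# Fit a terminal disk in a junction box hub and screw its ring down

### The arm

A 6-joint arm with a two-finger parallel gripper is mounted at the origin on the work surface. World frame = base frame: x ahead of the robot, y to its left, z up, the work surface at z = 0. Lengths are in m, angles in rad, forces in N, time in s.
With the tool pointing down it reaches from about 0.425 to 0.95 m from the base axis. Payload 3.5 kg.
Tool frame: the origin (TCP) lies at the very end of the fingers, on their centre line; the grasp point (between the pads) lies ctrl.pinch_z behind it (ctrl.pinch_z is the distance from the TCP to the grasp point, in m); z points along the fingers, y is the line along which they close (so a half turn about z gives the same grasp; the last joint's range is limited). The gripper opens to 85 mm and grips with 20 to 120 N. Pads are 22 mm wide; open, the fingers measure 114 mm over their backs; the gripper's body (76 mm by 85 mm) begins 54 mm behind the grasp point. The pads swing forward as they close: fully open they stand 13 mm farther back than shut.
Start: joints at [-1.277, 0.286, 1.577, -0, 1.279, -0.15], TCP at [0.29, -0.61, 0.231] pointing down, gripper open.
Joint ranges: [-2.77, 2.77], [-0.9, 2.22], [0.21, 2.48], [-1.53, 4.67], [0.24, 2.81], [-2.84, 2.84]. Speed limits (rad/s): [2.79, 2.79, 3.14, 3.14, 3.14, 3.14].

### API

Orientations are given as a unit quaternion [x, y, z, w].
In Python, from plant import ctrl gives the robot as it stands.
- The arm moves only by the shell command python3 -m inch FILE [FORCE], which reads ROWS from the file FILE. ROWS is 1 to 10 rows, parted by semicolons, with the numbers parted by commas; each row has 7 numbers: dx, dy, dz in fractions of the full range, 1 being 0.6 m, then a rotation vector rx, ry, rz in fractions of the full range, 1 being pi rad, then the opening from 0.0 (shut) to 1.0 (fully open); each row is the pose to reach, as a shift and turn from the pose commanded when the command began, along the tool's axes at that moment; what a row does not reach only later rows make up. A row lasts 1/8 s, in which the tool goes at most 0.0625 m and 0.188 rad, less where a joint would pass 70% of its speed; a pose out of reach is approached as far as the arm can. The fingers move at their own pace and stop on an object; FORCE is the grip in N (left out, the last holds). Time passes only in rows, so rows that do not move let the fingers close. It prints the time, the measured TCP pose, the force, the opening and the grip force at its end. A shift or turn number past 1, either way, is cut back to 1. Input that does not fit is refused with a message, and nothing moves.
- ctrl.get_state(): the state, without advancing time (a new reading comes with each control period).
- ctrl.read_camera(name): name is "side" or "top" or "wrist"; returns a dict with "pixels" (400x640x3 uint8, red, green, blue), "camera_matrix" (3x3 intrinsics, pixels), "xyz" and "orientation" of the camera in the world. Camera axes: x right, y down, z forward; pixel columns grow to the right and rows downward; lengths in m; the calibration is good to about 2 mm. The wrist camera is an equidistant fisheye: a pixel r from the principal point sees the ray r / f radians off the axis. A picture is of the moment at which its call begins. There is no depth.
- ctrl.sign_off(): hands the job in; it is judged then, once.
Trained networks look in the newest picture that a camera, given by its name, has taken for a name from the list of things; names that differ only in an ending like _2 or _b are one class to them, and where a whole thing is asked for, a point or a joint stands for the part that bears it (a point fixed in the world has none). Each returns a list of dicts, best first, with "conf" (0 to 1); they miss things now and then, are a little off and sometimes report something else, mostly with a low value. They report only what shows in the picture. A call takes as long as a camera call. They do not tell look-alikes from the thing itself.
- ctrl.recognise(camera, thing): "position" ([x, y, z] in m, in world coordinates, good to about 4 mm: the middle of the surface that is visible of it).
- ctrl.masks_of(camera, thing): "region" (400x640 bool, what is visible of it).
- ctrl.mark_of(camera, thing): "position" ([x, y, z] in m, in world coordinates, good to about 4 mm: a listed point, or the origin of a listed thing).
The state is a dict: "time": time; "qpos": joint angles; "dq": joint speeds; "joint_efforts": joint torques, N m; "eef_pos": TCP position; "tcp_rot": TCP orientation; "contact_force": force on the tool from outside, world axes, zero at the start; "wrist_torque": the same for the moment, N m; "opening": opening from 0.0 (shut) to 1.0 (fully open); "finger_force": force on a finger pad.
Only numpy, scipy, OpenCV 4.12 (cv2) and the standard library are available. Lean on these libraries where they do the work, as an engineer would, in place of code of your own. Each camera call takes 0.05 s, during which the arm holds its last target. There are 200 camera calls.

### The job

Seat the black terminal disk in the mouth of the hub on the junction box, flat and with its brass stud up, and let go of it; only then put the hexagonal ring over it and screw it clockwise until it is fully home and holds the disk snugly. Press and tighten gently, as too much force cracks the disk or strips the thread, and leave everything else on the bench where it is.

Things in the scene. Friction and masses are not known exactly. Their poses are not given: they have to be found in the camera images.
- jbox: Square steel junction box fixed on the bench, 150 x 150 mm (lid 156 mm), 80 mm tall, with a round upright hub in the middle of its lid: tube 41 mm outside, standing 34 mm above the lid, with a foot flange 62 mm across and 6 mm high. Origin at the centre of the box's underside, z up.
- mouth (a point): Centre of the hub's mouth, in the plane of its rim, 114 mm above the bench; z up. The mouth is a round recess 36 mm across and 4 mm deep, inside a 2.5 mm wall, down to a flat black rubber seat ring 5 mm wide, open in the middle. The seat gives under load, 20 N per mm.
- thread (a point): Point on the hub's axis 12 mm below the rim. Outside the tube runs a 4-start right-hand thread of rounded ridges, 3 mm thick, 48 mm across, from the rim to 15 mm below the rim, lead 28 mm a turn (4.5 mm per rad). The angle of its starts differs each time and no listed pose gives it.
- disk: Terminal disk: black plate 34 mm across, 8 mm thick (lowest 1.5 mm only 31 mm across) with an upright square brass stud, 12 x 12 mm, 8 to 28 mm above its underside; 80 g. Origin at the centre of the underside, z up, x and y square to the stud's sides. Laid on the seat (1 mm play all round) its underside is 4 mm below the rim and its plate's top 4 mm above.
- ring: Hexagonal steel ring, 62 mm across flats, 26 mm high, 180 g, bore 50 mm, right way up. Origin at the centre of its lower face, z up; flats face along x and every 60 degrees from it. Inside, 4 small lugs (2.8 mm thick, centred 2.3 mm above the lower face, at x and every 90 degrees) run in the thread, with 1.1 mm of play along the axis. It stays by friction when let go.
- flange (a point): Ring's axis, 16 mm above its lower face: underside of the inward flange (4 mm thick, opening 26 mm) that clamps the disk. Set on the hub, the lower face first rests 5 to 12 mm above the thread point; turned clockwise from above it sinks 4.5 mm per rad and catches within a quarter turn. Flange meets disk with the lower face at the thread point; snug 0.4 to 1.3 mm lower; 2 mm lower is too tight.
- screwdriver: Bystander: screwdriver, about 0.2 m long, lying near the robot.
- wrench: Bystander: spanner lying at the back.
- locknut: Bystander: small flat plain round washer-like nut, 42 mm across, 8 mm high, too small for the job. Origin at its underside's centre.
- coupling: Bystander: upright round metal sleeve, 47 mm across, 55 mm tall. Origin at its underside's centre.
- tape: Bystander: roll of tape lying flat, 100 mm across, 19 mm high. Origin at its underside's centre.
- flask: Bystander: drinking flask, 210 mm tall, at the back. Origin at its underside's centre.
- gluejar: Bystander: capped jar, 100 mm tall, at the back. Origin at its underside's centre.
There are look-alikes about, which are no part of the job. What is shaped like the ring but orange, red or turquoise is not meant.

How it is judged:
On the way:
1. the disk lies flat in the mouth on its ledge, let go, while the ring is still away from the hub (horizontal distance between disk and mouth below 0.0022 m and z of disk in the frame of mouth between -0.0055 and -0.003 m and angle between disk's own z axis and vertical below 0.06 rad and contact force between the fingers and disk below 0.1 N and horizontal distance between ring and mouth above 0.08 m), for 0.2 s.
At the end, for the whole second after the job is handed in: Disk in the recess: within 2.2 mm of the mouth centre, underside 4 to 7.2 mm below the rim, tilt under 0.06 rad. Ring over it: within 3.5 mm of centre, lower face 12.1 to 15 mm below the rim, tilt under 0.06 rad, at rest, pressing the disk with over 5 N (horizontal distance between disk and mouth below 0.0022 m and z of disk in the frame of mouth between -0.0072 and -0.004 m and angle between each of disk, ring's own z axis and vertical below 0.06 rad and horizontal distance between ring and mouth below 0.0035 m and z of ring in the frame of mouth between -0.015 and -0.0121 m and contact force between ring and disk above 5 N and linear speed of ring below 0.01 m/s and angular speed of ring below 0.1 rad/s); the robot touches nothing.
It fails at once if the ring clamps or hits the disk with more than 40 N (contact force between ring and disk above 40 N).
It fails at once if the disk is pressed onto the hub or box with more than 50 N (contact force between disk and jbox above 50 N).
It fails at once if the ring is forced against the hub or box with more than 70 N (contact force between ring and jbox above 70 N).
It fails at once if the ring is pressed or jammed against the hub with more than 40 N before it reaches the disk (contact force between ring and jbox above 40 N and contact force between ring and disk below 1 N).
It fails at once if a bystander is moved by more than 20 mm (distance of any of screwdriver, wrench, locknut, coupling, tape, flask, gluejar from where it was at the start of the episode above 0.02 m).
It also fails if it takes over 64 s, if anything falls off the work surface, if the arm or the gripper's body presses on something with over 40 N, if the wrist force passes 120 N, or if a joint passes its speed limit or range.

## Working session

There is one attempt and no reset: what is moved stays moved. The work goes in short steps, Python scripts to look and compute and a shell command to move; the robot and the scene stay as the last step left them, time stands still between calls to the robot, and variables do not carry over. Pictures are saved under pics/ and viewed, at most 10 in all, crops included, and the job is handed in when it is done.

```bash
ls; mkdir -p pics
cat > h.py <<'E'
import numpy as np, cv2
from plant import ctrl
from scipy.spatial.transform import Rotation as R
def snap(n,f=None):
    c=ctrl.read_camera(n)
    if f: cv2.imwrite('pics/'+f,np.array(c['pixels'])[:,:,::-1])
    return c
def st():
    s=ctrl.get_state(); print('t',s['time'],'p',np.round(s['eef_pos'],4),'q',np.round(s['tcp_rot'],4),'op',s['opening'],'F',np.round(s['contact_force'],1)); return s
E
python3 - <<'E'
from h import *
s=st(); print(ctrl.pinch_z); print(R.from_quat(s['tcp_rot']).as_matrix().round(3))
a=snap('top');b=snap('side')
img=np.vstack([a['pixels'],b['pixels']])[:,:,::-1]
cv2.imwrite('pics/1.png',cv2.resize(img,(480,600),interpolation=cv2.INTER_AREA))
for c,k in (('top',a),('side',b)):
    print(c,np.round(k['xyz'],3),np.round(k['camera_matrix'],1).tolist())
    for t in ['disk','ring','mouth','jbox','locknut','coupling','tape','screwdriver','wrench','flask','gluejar']:
        print(c,t,[(np.round(d['position'],3).tolist(),round(d['conf'],2)) for d in ctrl.mark_of(c,t)[:4]])
E
```

```text
pics
t 0.0 p [ 0.2897 -0.609   0.23  ] q [ 9.755e-01  2.201e-01 -1.000e-04 -1.100e-03] op 1.0046693909599385 F [-0.2  1.   0.2]
0.0187
[[ 0.903  0.429 -0.001]
 [ 0.429 -0.903  0.002]
 [ 0.    -0.002 -1.   ]]
top [ 0.427 -0.023  1.195] [[398.1, 0.0, 311.9], [0.0, 398.1, 196.6], [0.0, 0.0, 1.0]]
top disk [([0.494, 0.297, -0.0], 0.65), ([0.382, -0.072, -0.003], 0.5)]
top ring [([0.329, -0.342, -0.002], 0.94), ([0.337, -0.223, -0.001], 0.9), ([0.435, -0.301, -0.003], 0.59), ([0.465, -0.193, -0.002], 0.53)]
top mouth [([0.577, -0.026, 0.112], 0.76)]
top jbox [([0.576, -0.024, 0.002], 0.87), ([0.76, -0.18, -0.005], 0.52)]
top locknut [([0.37, 0.128, 0.002], 0.48), ([0.43, -0.302, 0.019], 0.17)]
top coupling [([0.63, 0.31, 0.001], 0.8)]
top tape [([0.652, -0.27, 0.002], 0.75)]
top screwdriver [([0.383, -0.072, -0.002], 0.69)]
top wrench [([0.758, 0.15, -0.001], 0.74)]
top flask [([0.758, -0.179, -0.003], 0.62)]
top gluejar [([0.784, -0.029, -0.004], 0.86)]
side [0.291 0.778 0.769] [[401.0, 0.0, 317.5], [0.0, 401.0, 199.4], [0.0, 0.0, 1.0]]
side disk [([0.489, 0.298, 0.002], 0.71), ([0.58, -0.031, -0.0], 0.25)]
side ring [([0.469, -0.193, -0.001], 0.91), ([0.434, -0.298, 0.002], 0.87), ([0.332, -0.224, -0.002], 0.77), ([0.33, -0.341, 0.0], 0.58)]
side mouth [([0.578, -0.025, 0.114], 0.83)]
side jbox [([0.579, -0.03, 0.002], 0.69)]
side locknut [([0.372, 0.13, -0.003], 0.43)]
side coupling [([0.63, 0.311, 0.0], 0.96)]
side tape [([0.658, -0.276, 0.004], 0.55)]
side screwdriver [([0.379, -0.074, -0.002], 0.69)]
side wrench [([0.754, 0.15, 0.001], 0.79)]
side flask [([0.758, -0.179, -0.001], 0.76)]
side gluejar [([0.781, -0.033, -0.001], 0.76), ([0.577, -0.025, 0.104], 0.53)]
```

View pics/1.png

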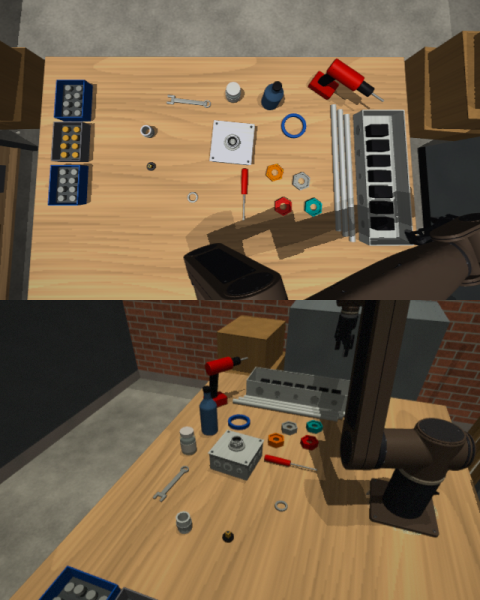

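Run:
```python
from h import *
a=snap('top');b=snap('side')
def proj(k,p):
    Rm=R.from_quat(k['orientation']).as_matrix(); q=Rm.T@(np.array(p)-k['xyz']); return (k['camera_matrix']@q/q[2])[:2]
crops=[]
for k in (a,b):
  for p in ([0.49,0.298,0.02],[0.467,-0.193,0.02],[0.433,-0.30,0.02],[0.334,-0.223,.02],[0.33,-0.341,.02],[0.578,-0.025,0.114]):
    u,v=proj(k,p).astype(int); print(u,v,end=' ')
    im=np.pad(np.array(k['pixels'])[:,:,::-1],((40,40),(40,40),(0,0)))[v+5:v+75,u+5:u+75]
    crops.append(cv2.resize(im,(260,260),interpolation=cv2.INTER_CUBIC))
g=np.vstack([np.hstack(crops[0:3]),np.hstack(crops[3:6]),np.hstack(crops[6:9]),np.hstack(crops[9:12])])
cv2.imwrite('pics/2.png',cv2.resize(g,(450,600)))
```

```text
198 222 365 229 402 240 376 275 417 276 308 187 303 312 366 184 384 167 411 187 418 166 314 184
```

View pics/2.png

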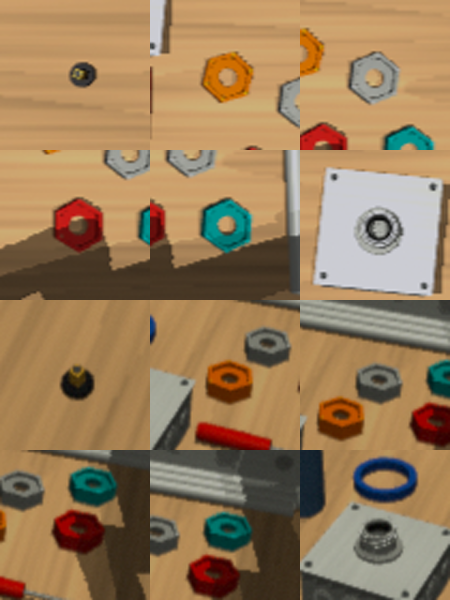

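The top view shows the black disk with its stud at full-resolution pixel (198,222). The grey hex ring is at (402,240), and the hub is at (308,187). The orange, red and turquoise rings at (365,229), (376,275) and (417,276) are the look-alikes. I'll fly over the ring for a closer look, then go to the disk.

The manual's scale: shifts go in shares of 0.6 m and turns go in shares of pi rad. Converting my numbers, 0.25 m / 0.6 = 0.4167, 0.22 m / 0.6 = 0.3667.

```bash
echo '0.1,-0.0833,0,0,0,0,1;0.1917,-0.1583,0,0,0,0,1;0.2833,-0.2333,0,0,0,0,1;0.3667,-0.3,0,0,0,0,1;0.4167,-0.35,0,0,0,0,1;0.4167,-0.35,0,0,0,0,1' > mv.in && python3 -m inch mv.in
cat >> h.py <<'E'
def uv(k,p):
    "project a world point (fisheye wrist)"
    Rm=R.from_quat(k['orientation']).as_matrix(); q=Rm.T@(np.array(p)-k['xyz']); K=np.array(k['camera_matrix'])
    r=np.hypot(q[0],q[1]); th=np.arctan2(r,q[2]); return np.array([K[0,2]+K[0,0]*th*q[0]/r, K[1,2]+K[1,1]*th*q[1]/r])
def ray(k,u,v,z):
    "wrist pixel -> world point at height z"
    K=np.array(k['camera_matrix']); a=(u-K[0,2])/K[0,0]; b=(v-K[1,2])/K[1,1]; th=np.hypot(a,b)
    d=np.array([np.sin(th)*a/th,np.sin(th)*b/th,np.cos(th)]); d=R.from_quat(k['orientation']).apply(d)
    return k['xyz']+d*(z-k['xyz'][2])/d[2]
def rectify(k,c,z,half,n=400):
    "orthographic patch of the plane at height z: col=+x, row=-y"
    g=np.linspace(-half,half,n); X,Y=np.meshgrid(c[0]+g,c[1]-g)
    Rm=R.from_quat(k['orientation']).as_matrix(); q=(np.stack([X,Y,np.full_like(X,z)],-1)-k['xyz'])@Rm; K=np.array(k['camera_matrix'])
    r=np.hypot(q[...,0],q[...,1])+1e-9; th=np.arctan2(r,q[...,2])
    return cv2.remap(np.array(k['pixels'])[:,:,::-1].copy(),(K[0,2]+K[0,0]*th*q[...,0]/r).astype(np.float32),(K[1,2]+K[1,1]*th*q[...,1]/r).astype(np.float32),cv2.INTER_LINEAR)
E
python3 - <<'E'
from h import *
s=st(); k=snap('wrist'); print(k['xyz'],np.round(k['camera_matrix'],1).tolist(), R.from_quat(k['orientation']).as_matrix().round(2).tolist())
for d in ctrl.mark_of('wrist','ring'): print(np.round(d['position'],4),d['conf'])
a=rectify(k,(.4325,-.30),.026,.05)
cv2.imwrite('pics/3.png',np.hstack([cv2.resize(np.array(k['pixels'])[:,:,::-1],(400,250)),np.zeros((250,0,3),np.uint8)]) if 0 else np.hstack([cv2.copyMakeBorder(cv2.resize(np.array(k['pixels'])[:,:,::-1],(400,250)),0,150,0,0,0),a]))
E
```

```text
time: 2.05
eef_pos: [0.4264, -0.3096, 0.2315]
tcp_rot: [0.975, 0.222, 0.0, -0.0]
contact_force: [0.3, -1.1, 0.0]
opening: 1.004
finger_force: 0.0
t 2.05 p [ 0.4264 -0.3096  0.2315] q [ 9.750e-01  2.221e-01  2.000e-04 -0.000e+00] op 1.0036201032042158 F [ 0.3 -1.1  0. ]
[ 0.48652776 -0.27957699  0.37518266] [[309.7, 0.0, 319.9], [0.0, 309.7, 195.3], [0.0, 0.0, 1.0]] [[0.43, -0.87, -0.24], [-0.9, -0.42, -0.12], [0.0, 0.27, -0.96]]
[ 0.4304 -0.2966  0.0041] 0.96
[ 0.334  -0.2216 -0.0008] 0.95
[ 0.4673 -0.1912 -0.0018] 0.59
[ 0.3294 -0.3373  0.0012] 0.56
```

View pics/3.png

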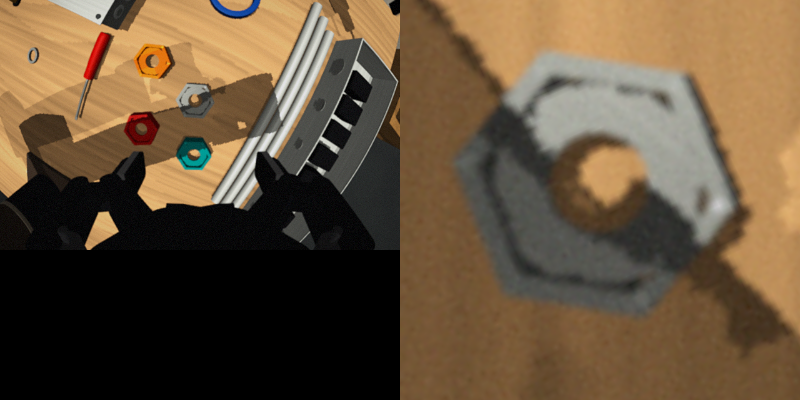

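The ring centre is at about crop pixel (596,184), which is world (0.4315,-0.296). Its corners sit at 50.7° mod 60, so the flat normals are at 20.7° mod 60. Next is the disk.

Scaled: -0.515 m / 0.6 = -0.8583, 0.064 m / 0.6 = 0.1067.

```bash
echo '0.0533,-0.0867,0,0,0,0,1;0.1067,-0.1733,0,0,0,0,1;0.16,-0.26,0,0,0,0,1;0.2133,-0.3467,0,0,0,0,1;0.2667,-0.4333,0,0,0,0,1;0.32,-0.52,0,0,0,0,0.6;0.3733,-0.6067,0.0333,0,0,0,0.6;0.4267,-0.6933,0.0667,0,0,0,0.6;0.48,-0.78,0.1,0,0,0,0.6;0.525,-0.8583,0.1167,0,0,0,0.6' > mv.in && python3 -m inch mv.in
python3 - <<'E'
from h import *
s=st(); k=snap('wrist'); print(s['qpos'])
for d in ctrl.mark_of('wrist','disk'): print(np.round(d['position'],4),d['conf'])
a=rectify(k,(.492,.298),.008,.03);b=rectify(k,(.492,.298),.028,.03)
cv2.imwrite('pics/4.png',np.hstack([a,b]))
E
```

```text
time: 3.4
eef_pos: [0.4901, 0.2881, 0.1602]
tcp_rot: [0.976, 0.219, -0.0, 0.0]
contact_force: [1.5, 0.8, -0.0]
opening: 0.602
finger_force: 0.0
t 3.4 p [0.4901 0.2881 0.1602] q [ 9.757e-01  2.190e-01 -2.000e-04  4.000e-04] op 0.6021431927787514 F [ 1.5  0.8 -0. ]
[ 3.53397923e-01  1.23790778e-01  1.90270794e+00 -8.97442721e-04
  1.11562216e+00  1.48291516e+00]
[ 0.493   0.2957 -0.0012] 0.78
```

View pics/4.png

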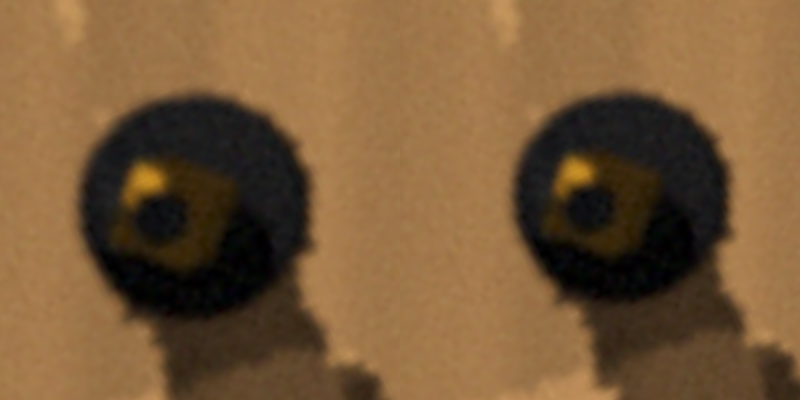

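The plate centre is at crop pixel (195,205), and the stud hole at (589,208) in the right-hand panel, so the disk is near (0.4908,0.297). The stud sides run at about -17°, so I'll turn the tool to a yaw of 73° and descend.

Scaled: 0.1 m / 0.6 = 0.1667, 0.06 m / 0.6 = 0.1, -0.83 rad / 3.1416 = -0.2642.

```bash
echo '0.0067,-0.005,0.0333,0,0,-0.0541,0.5;0.0133,-0.0117,0.0667,0,0,-0.1082,0.5;0.0133,-0.0117,0.1,0,0,-0.1623,0.5;0.0133,-0.0117,0.1333,0,0,-0.2165,0.5;0.0133,-0.0117,0.1667,0,0,-0.2642,0.5;0.0133,-0.0117,0.1667,0,0,-0.2642,0.5;0.0133,-0.0117,0.1667,0,0,-0.2642,0.5' > mv.in && python3 -m inch mv.in
python3 - <<'E'
from h import *
s=st(); k=snap('wrist')
Rm=R.from_quat(s['tcp_rot']).as_matrix(); print(np.degrees(np.arctan2(Rm[1,0],Rm[0,0])), uv(k,s['eef_pos']))
a=rectify(k,(.4908,.297),.008,.03);b=rectify(k,(.4908,.297),.028,.03)
cv2.imwrite('pics/5.png',np.hstack([a,b]))
E
```

```text
time: 4.38
eef_pos: [0.4944, 0.2967, 0.0622]
tcp_rot: [0.805, 0.593, 0.001, 0.0]
contact_force: [-0.0, 0.1, -0.5]
opening: 0.494
finger_force: 0.0
t 4.375 p [0.4944 0.2967 0.0622] q [8.050e-01 5.933e-01 6.000e-04 3.000e-04] op 0.49429757079595654 F [-0.   0.1 -0.5]
72.77669431363891 [322.0484953  248.45478031]
```

View pics/5.png

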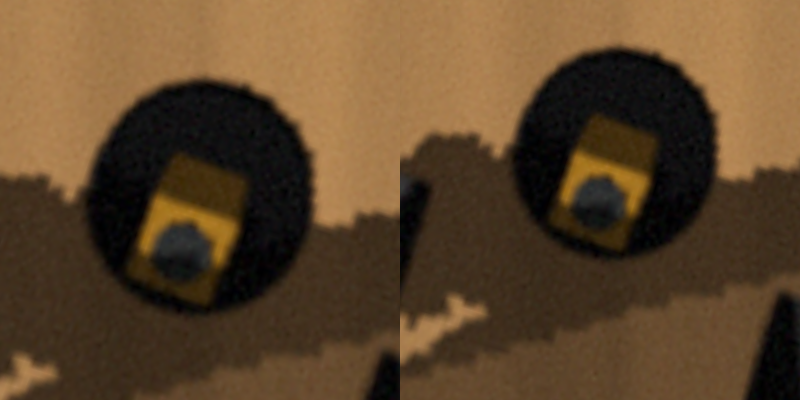

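The disk is confirmed at (0.4908,0.2972), from plate centre pixel (200,196) and hole pixel (600,202). The TCP needs 3.6 mm along -y of the tool.

Scaled: 0.051 m / 0.6 = 0.085, 0.03 m / 0.6 = 0.05.

```bash
echo '-0.001,-0.006,0.05,0,0,0,0.5;-0.001,-0.006,0.085,0,0,0,0.4;-0.001,-0.006,0.085,0,0,0,0.3;-0.001,-0.006,0.085,0,0,0,0.0;-0.001,-0.006,0.085,0,0,0,0;-0.001,-0.006,0.085,0,0,0,0;-0.001,-0.006,0.085,0,0,0,0' > mv.in && python3 -m inch mv.in 40
```

```text
time: 5.3
eef_pos: [0.4905, 0.2984, 0.0118]
tcp_rot: [0.804, 0.595, 0.001, 0.0]
contact_force: [0.4, 0.1, 4.5]
opening: 0.122
finger_force: 43.2
```

Scaled: -0.333 m / 0.6 = -0.555, -0.15 m / 0.6 = -0.25.

```bash
echo '0,0,-0.1,0,0,0,0;-0.05,0.0333,-0.1833,0,0,0,0;-0.1333,0.075,-0.2333,0,0,0,0;-0.2167,0.1167,-0.25,0,0,0,0;-0.3,0.1667,-0.25,0,0,0,0;-0.3833,0.2167,-0.25,0,0,0,0;-0.4667,0.2583,-0.25,0,0,0,0;-0.5333,0.2833,-0.25,0,0,0,0;-0.555,0.2967,-0.25,0,0,0,0;-0.555,0.2967,-0.25,0,0,0,0' > mv.in && python3 -m inch mv.in 40
echo '0,0,0,0,0,0,0;0,0,0,0,0,0,0' > mv.in && python3 -m inch mv.in
python3 - <<'E'
from h import *
s=st(); k=snap('wrist')
Rm=R.from_quat(s['tcp_rot']).as_matrix(); p=np.array(s['eef_pos']); x=Rm[:,0]
print(np.round(Rm,4).tolist(), [(np.round(d['position'],4).tolist(),d['conf']) for d in ctrl.mark_of('wrist','mouth')])
a=rectify(k,(.578,-.025),.114,.035)
b=rectify(k,p[:2],p[2]-.0118+.008,.035)
print(p[2]-.0118+.008); cv2.imwrite('pics/6.png',np.hstack([a,b]))
import pickle; pickle.dump((s,k),open('v6.pkl','wb'))
E
```

```text
time: 6.55
eef_pos: [0.562, -0.0727, 0.1599]
tcp_rot: [0.804, 0.594, -0.0, -0.001]
contact_force: [0.4, 1.0, -1.4]
opening: 0.124
finger_force: 42.5
time: 6.8
eef_pos: [0.562, -0.071, 0.1602]
tcp_rot: [0.803, 0.595, -0.0, -0.0]
contact_force: [0.2, -0.3, 0.1]
opening: 0.124
finger_force: 42.5
t 6.8 p [ 0.562  -0.071   0.1602] q [ 8.034e-01  5.955e-01 -0.000e+00 -2.000e-04] op 0.12359595873148116 F [ 0.2 -0.3  0.1]
[[0.2908, 0.9568, -0.0003], [0.9568, -0.2908, 0.0004], [0.0002, -0.0004, -1.0]] [([0.5753, -0.0258, 0.1114], 0.57), ([0.5606, -0.0718, 0.1509], 0.51)]
0.1564022470629131
```

View pics/6.png

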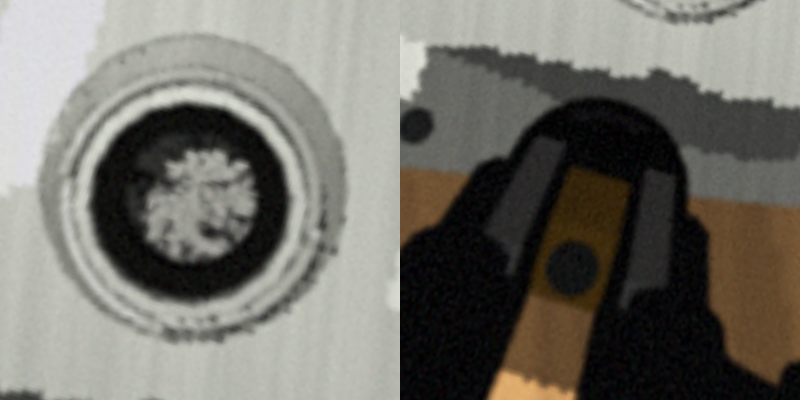

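The mouth recess is centred at about crop pixel (189.5,200). The held plate's arc spans columns 515 to 688 with its top at row 98. I'll fit circles to both numerically.

```bash
cat > fit.py <<'E'
from h import *
from scipy.optimize import least_squares
def edge(im,c,r0,r1,angs,sign,mm):
    "strongest radial edge (sign +1 dark->bright) along rays; angles: deg, image coords"
    g=cv2.GaussianBlur(im,(0,0),1.5).mean(2) if im.ndim==3 else im; P=[]
    for a in np.radians(angs):
        r=np.arange(r0,r1,.5); X=(c[0]+r*np.cos(a)).astype(np.float32); Y=(c[1]+r*np.sin(a)).astype(np.float32)
        v=cv2.remap(g.astype(np.float32),X[None],Y[None],cv2.INTER_LINEAR)[0]; d=np.gradient(v)*sign; i=d.argmax()
        if d[i]>1: P.append((X[i],Y[i]))
    P=np.array(P)
    f=lambda q:np.hypot(P[:,0]-q[0],P[:,1]-q[1])-q[2]
    s=least_squares(f,[*c,(r0+r1)/2],loss='soft_l1'); return s.x, np.abs(f(s.x)).mean(), len(P)
E
python3 - <<'E'
from fit import *
import pickle; s,k=pickle.load(open('v6.pkl','rb')); p=np.array(s['eef_pos']); mm=.07/399
a=rectify(k,(.578,-.025),.114,.035); q,e,n=edge(a,(189.5,200),80,112,range(0,360,5),1,mm); m=np.array([.578+(q[0]-199.5)*mm,-.025-(q[1]-199.5)*mm]); print('mouth',m,q[2]*mm,e,n)
for zz in (.1564,.1545):
  b=rectify(k,p[:2],zz,.035); q,e,n=edge(b,(201,195),80,112,range(-150,-20,4),1,mm); d=np.array([p[0]+(q[0]-199.5)*mm,p[1]-(q[1]-199.5)*mm]); print('disk',d,q[2]*mm,e,n, 'rel tool',np.array(R.from_quat(s['tcp_rot']).as_matrix())[:2,:2].T@(d-p[:2]))
t=rectify(k,p[:2],.1764,.035); g=cv2.cvtColor(t,cv2.COLOR_BGR2HSV)
brass=((g[...,0]>10)&(g[...,0]<35)&(g[...,1]>110)).astype(np.uint8); cv2.imwrite('pics/7.png',np.hstack([t,cv2.merge([brass*255]*3)]))
E
```

```text
mouth [ 0.5761765 -0.0255676] 0.017547249275897615 0.7320970877581929 72
disk [ 0.56126119 -0.06944363] 0.0162695581953557 0.5423071504439243 33 rel tool [ 0.00128742 -0.00115622]
disk [ 0.56100461 -0.070196  ] 0.016410303620099674 0.5098523875698848 33 rel tool [ 0.00049295 -0.00118295]
```

View pics/7.png

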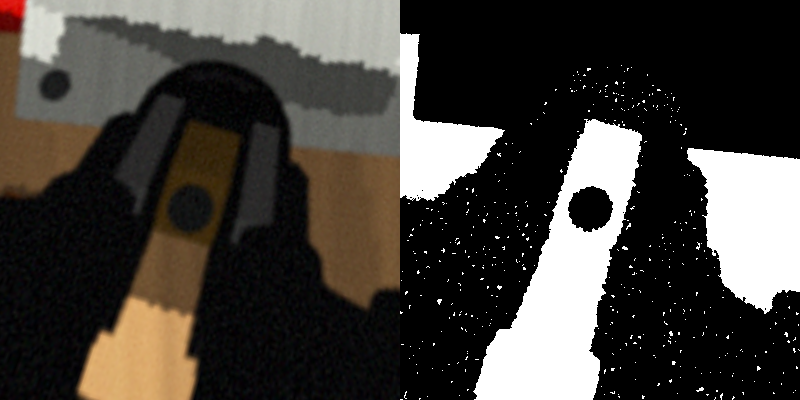

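The held disk is roughly centred. The stud hole at pixel (190,208) and the plate arc disagree by about 2 mm along tool x. I'll move just above the mouth and compare the plate directly with the rim at the same depth.

```bash
echo '0.05,0.0017,0,0,0,0,0;0.0803,0.0025,0.0167,0,0,0,0;0.0803,0.0025,0.0333,0,0,0,0;0.0803,0.0025,0.05,0,0,0,0;0.0803,0.0025,0.0533,0,0,0,0;0.0803,0.0025,0.0533,0,0,0,0;0.0803,0.0025,0.0533,0,0,0,0' > mv.in && python3 -m inch mv.in
python3 - <<'E'
from fit import *
s=st(); k=snap('wrist')
import pickle; pickle.dump((s,k),open('v8.pkl','wb'))
c=np.array(s['eef_pos'])[:2]
# tool-aligned rectification would be neater; use world axes
a=rectify(k,c,.114,.04); b=rectify(k,c,s['eef_pos'][2]-.0118+.008,.04)
mm=.08/399
cv2.imwrite('pics/8.png',np.hstack([cv2.convertScaleAbs(a,alpha=1.5,beta=20),cv2.convertScaleAbs(b,alpha=2.2,beta=30)]))
E
```

```text
time: 7.78
eef_pos: [0.578, -0.0273, 0.1288]
tcp_rot: [0.804, 0.594, 0.0, 0.0]
contact_force: [0.1, -0.5, -0.3]
opening: 0.128
finger_force: 42.5
t 7.775 p [ 0.578  -0.0273  0.1288] q [8.041e-01 5.945e-01 3.000e-04 3.000e-04] op 0.12827650126890877 F [ 0.1 -0.5 -0.3]
```

View pics/8.png

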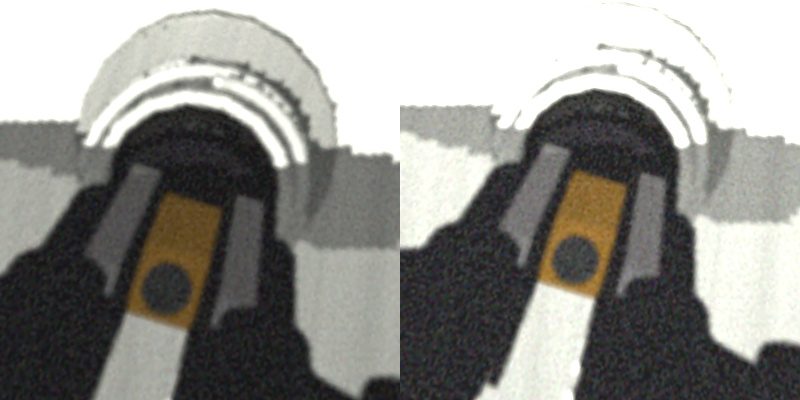

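The plate sits over the mouth and is concentric by eye: dark arc top at (195,105) in the left panel, rim arcs around it. I'll fit the arcs.

Run:
```python
from fit import *
import pickle; s,k=pickle.load(open('v8.pkl','rb')); p=np.array(s['eef_pos']); mm=.08/399; Rm=R.from_quat(s['tcp_rot']).as_matrix()[:2,:2]
a=rectify(k,p[:2],.114,.04)
rel=lambda q:(np.round(1e3*Rm.T@np.array([(q[0]-199.5)*mm,-(q[1]-199.5)*mm]),2),round(q[2]*1e3*mm,2))
an=range(-150,-25,4)
for r0,r1,sg in((75,97,1),(92,112,-1)):
  q,e,n=edge(a,(197,195),r0,r1,an,sg,mm); print('rim',sg,rel(q),e,n)
fl=rectify(k,p[:2],.086,.04)
for zz in(.125,.1185):
  b=rectify(k,p[:2],zz,.04); g=cv2.GaussianBlur(b.astype(np.float32).mean(2),(0,0),1.2)
  print(zz)
  # mean radial profile about tool-centred point, sector ahead (+x tool), radii 10..24 mm
  th=np.arctan2(-Rm[1,0],Rm[0,0])
  for da in (-40,0,40):
    r=np.arange(9,26,.5)/1e3/mm; A=th+np.radians(da+np.arange(-8,9,2))
    v=cv2.remap(g,(199.5+np.outer(np.cos(A),r)).astype(np.float32),(199.5+np.outer(np.sin(A),r)).astype(np.float32),1).mean(0); print(da,v.round().astype(int))
```

```text
rim 1 (array([ 0.68, -2.13]), np.float64(17.75)) 0.6039787465805118 32
rim -1 (array([ 1.02, -2.17]), np.float64(20.19)) 0.7276448121258081 32
0.125
-40 [  6   5   3   5   6   8  10  11  10  12  14  13  13  14  12   9   7   7
   9  13  15  15  15  15  23  53 104 147 167 166 148 114  87  88]
0 [  6   7   7   5   5   8  12  14  13  14  16  15  12  10   7   4   6  11
  13  11   9  11  13  14  28  66 118 156 171 165 142 109  89 100]
40 [ 17  20  23  20  14  10   8   5   5   5   7   7   5   5   5   5   7  13
  25  46  74  99 112 114 106  89  75  76  95 116 123 116 100  80]
0.1185
-40 [  7   9  12  13  13  12  14  15  13  13  13  10   8   7   8  11  14  16
  15  16  14  14  33  81 134 164 171 164 140 103  77  79 106 145]
0 [  8  12  14  14  14  16  16  13  11   8   5   5   9  14  13  10   9  11
  13  14  28  69 120 157 171 168 148 116  91  94 121 150 162 154]
40 [  5   6   8   7   6   8   9  11   9   5   5   5   6   6   8  13  31  69
 113 144 154 148 127  95  75  83 113 141 151 144 123  96  71  56]
```

Scaled: 0.004 m / 0.6 = 0.0067, 0.0013 m / 0.6 = 0.0022.

```bash
echo '0.0022,-0.0018,0,0,0,0,0;0.0022,-0.0018,0.0017,0,0,0,0;0.0022,-0.0018,0.0042,0,0,0,0;0.0022,-0.0018,0.0067,0,0,0,0;0.0022,-0.0018,0.0067,0,0,0,0' > mv.in && python3 -m inch mv.in
python3 -c "
from h import *
st()"
```

```text
time: 8.45
eef_pos: [0.5769, -0.0252, 0.124]
tcp_rot: [0.804, 0.595, -0.0, -0.0]
contact_force: [-0.6, 0.5, 0.2]
opening: 0.123
finger_force: 42.5
t 8.45 p [ 0.5769 -0.0252  0.124 ] q [ 8.039e-01  5.947e-01 -2.000e-04 -2.000e-04] op 0.12343200167419872 F [-0.6  0.5  0.2]
```

Scaled: 0.0016 m / 0.6 = 0.0027, 0.0008 m / 0.6 = 0.0013.

```bash
echo '0,0,0.0013,0,0,0,0;0,0,0.0027,0,0,0,0;0,0,0.0027,0,0,0,0' > mv.in && python3 -m inch mv.in
```

```text
time: 8.82
eef_pos: [0.577, -0.0253, 0.1226]
tcp_rot: [0.804, 0.595, -0.0, -0.0]
contact_force: [-0.4, 0.2, -0.6]
opening: 0.126
finger_force: 42.5
```

Scaled: 0.0006 m / 0.6 = 0.001.

```bash
echo '0,0,0.001,0,0,0,0;0,0,0.001,0,0,0,0' > mv.in && python3 -m inch mv.in
echo '0,0,0,0,0,0,0.25;0,0,0,0,0,0,0.35;0,0,0,0,0,0,0.4;0,0,-0.0333,0,0,0,0.5;-0.05,0,-0.0833,0,0,0,0.5;-0.1,0,-0.1167,0,0,0,0.5;-0.1,0,-0.1167,0,0,0,0.5' > mv.in && python3 -m inch mv.in
python3 - <<'E'
from fit import *
s=st(); k=snap('wrist'); m=np.array([.5762,-.0256])
import pickle; pickle.dump((s,k),open('v9.pkl','wb'))
a=rectify(k,m,.118,.04);b=rectify(k,m,.114,.04);mm=.08/399
q,e,n=edge(b,(200,200),92,112,range(0,360,5),-1,mm);print('rim',m+[(q[0]-199.5)*mm,-(q[1]-199.5)*mm],q[2]*mm,e)
q,e,n=edge(a,(200,200),75,97,range(0,360,5),1,mm);print('plate',m+[(q[0]-199.5)*mm,-(q[1]-199.5)*mm],q[2]*mm,e)
S=snap('side')
def proj(k,p):
    q=R.from_quat(k['orientation']).as_matrix().T@(np.array(p)-k['xyz']); return (k['camera_matrix']@q/q[2])[:2]
u,v=proj(S,[*m,.12]).astype(int)
c=cv2.resize(np.array(S['pixels'])[v-25:v+25,u-25:u+25,::-1],(400,400),interpolation=2)
cv2.imwrite('pics/9.png',np.hstack([cv2.convertScaleAbs(a,alpha=1.3,beta=20),c]))
E
```

```text
time: 9.07
eef_pos: [0.577, -0.0253, 0.1221]
tcp_rot: [0.804, 0.595, -0.0, -0.0]
contact_force: [0.1, -0.2, -0.6]
opening: 0.125
finger_force: 42.5
time: 9.95
eef_pos: [0.561, -0.0846, 0.1962]
tcp_rot: [0.805, 0.594, 0.002, 0.003]
contact_force: [-0.2, 1.0, 0.4]
opening: 0.5
finger_force: 0.0
t 9.95 p [ 0.561  -0.0846  0.1962] q [0.8047 0.5937 0.0019 0.0028] op 0.4995580092903135 F [-0.2  1.   0.4]
rim [ 0.57620889 -0.02553403] 0.020164330225703592 2.220326153059018
plate [ 0.57616578 -0.02563811] 0.01741997332367538 0.8203897842716922
```

View pics/9.png

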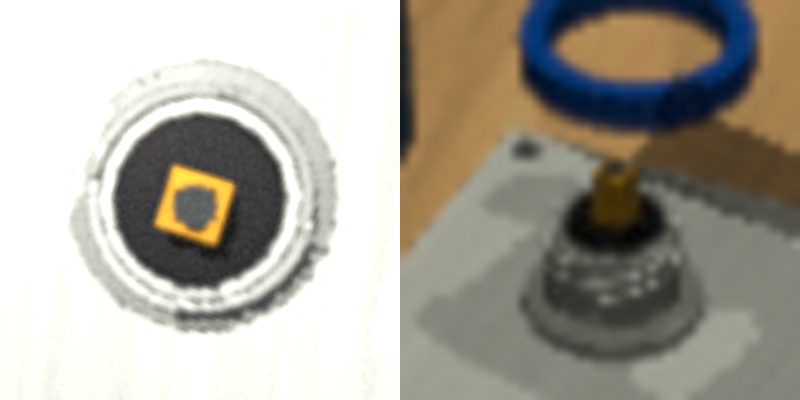

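The disk lies flat and centred in the mouth: plate fit (0.57617,-0.02564) against rim (0.57621,-0.02553), stud up at pixel (195,205). Now to the grey ring, turning to a yaw of 170.7°.

The manual's scale: shifts go in shares of 0.6 m and turns go in shares of pi rad. Converting my numbers, -0.241 m / 0.6 = -0.4017, -0.235 m / 0.6 = -0.3917, -1.705 rad / 3.1416 = -0.5427.

```bash
echo '-0.05,-0.0133,0,0,0,-0.0573,0.8;-0.1,-0.0267,0,0,0,-0.1146,1;-0.15,-0.04,0,0,0,-0.1719,1;-0.2,-0.0533,0,0,0,-0.2292,1;-0.25,-0.0667,0,0,0,-0.2865,1;-0.3,-0.08,0,0,0,-0.3438,1;-0.35,-0.0933,0.0167,0,0,-0.4011,1;-0.3917,-0.1,0.0333,0,0,-0.4584,1;-0.4017,-0.1017,0.0417,0,0,-0.5093,1;-0.4017,-0.1017,0.0417,0,0,-0.5427,1' > mv.in && python3 -m inch mv.in
echo '0,0,0,0,0,0,1;0,0,0,0,0,0,1' > mv.in && python3 -m inch mv.in
python3 - <<'E'
from fit import *
s=st(); k=snap('wrist'); Rm=R.from_quat(s['tcp_rot']).as_matrix(); print(np.degrees(np.arctan2(Rm[1,0],Rm[0,0])),np.round(s['qpos'],2))
m=np.array([.4315,-.2965]); a=rectify(k,m,.026,.05); mm=.1/399
g=cv2.cvtColor(a,cv2.COLOR_BGR2HSV); mask=((g[...,1]<60)).astype(np.uint8)
mask=cv2.morphologyEx(mask,cv2.MORPH_OPEN,np.ones((5,5))); 
cs=sorted(cv2.findContours(mask,0,1)[0],key=cv2.contourArea)[-1]; h=cv2.convexHull(cs)
poly=cv2.approxPolyDP(h,8,True)[:,0]; print(len(poly),[(np.round(m+[(u-199.5)*mm,-(v-199.5)*mm],4)).tolist() for u,v in poly])
o=a.copy(); cv2.polylines(o,[poly],True,(0,0,255)); cv2.imwrite('pics/10.png',np.hstack([o,cv2.merge([mask*255]*3)]))
E
```

```text
time: 11.3
eef_pos: [0.4301, -0.2943, 0.1654]
tcp_rot: [0.079, 0.997, 0.001, -0.001]
contact_force: [-0.4, -0.9, -0.1]
opening: 1.001
finger_force: 0.0
time: 11.55
eef_pos: [0.4308, -0.2945, 0.1667]
tcp_rot: [0.082, 0.997, 0.0, -0.0]
contact_force: [0.0, -0.7, -0.5]
opening: 1.0
finger_force: 0.0
t 11.55 p [ 0.4308 -0.2945  0.1667] q [ 8.160e-02  9.967e-01  4.000e-04 -3.000e-04] op 0.9998457923802501 F [ 0.  -0.7 -0.5]
170.63977588494328 [-0.79  0.01  2.01  0.    1.12 -2.2 ]
8 [[0.4181, -0.263], [0.4517, -0.2688], [0.4597, -0.2836], [0.465, -0.3024], [0.4437, -0.3282], [0.4096, -0.3237], [0.4046, -0.3179], [0.3945, -0.2891]]
```

The hull of the ring gives its centre as (0.4305,-0.2959) and its angle as 51.1°, which agrees with the first view. Descending in stages.

Scaled: 0.163 m / 0.6 = 0.2717, 0.16 m / 0.6 = 0.2667.

```bash
echo '0,-0.0017,0.1,0,0,0,1;0,-0.0017,0.1917,0,0,0,1;0,-0.0017,0.2417,0,0,0,1;0,-0.0017,0.2667,0,0,0,0.85;0,-0.0017,0.2717,0,0,0,0.82;0,-0.0017,0.2717,0,0,0,0.82' > mv.in && python3 -m inch mv.in
echo '0,0,0.005,0,0,0,0.82;0,0,0.0108,0,0,0,0.82;0,0,0.0108,0,0,0,0.82' > mv.in && python3 -m inch mv.in
```

```text
time: 12.35
eef_pos: [0.4314, -0.297, 0.0054]
tcp_rot: [0.081, 0.997, -0.001, 0.001]
contact_force: [0.1, 0.1, -0.2]
opening: 0.82
finger_force: 0.0
time: 12.72
eef_pos: [0.4304, -0.2962, -0.0024]
tcp_rot: [0.081, 0.997, 0.0, -0.0]
contact_force: [0.4, 0.2, -0.1]
opening: 0.818
finger_force: 0.0
```

```bash
echo '0,0,0,0,0,0,0.7;0,0,0,0,0,0,0.6;0,0,0,0,0,0,0.6;0,0,0,0,0,0,0.6;0,0,0,0,0,0,0.6' > mv.in && python3 -m inch mv.in 60
python3 -c "
from h import *
s=st();print(R.from_quat(s['tcp_rot']).as_euler('ZYX',degrees=True))"
```

```text
time: 13.35
eef_pos: [0.4307, -0.2966, -0.0019]
tcp_rot: [0.081, 0.997, -0.0, 0.0]
contact_force: [-0.6, -0.7, 4.9]
opening: 0.718
finger_force: 65.6
t 13.35 p [ 0.4307 -0.2966 -0.0019] q [ 8.130e-02  9.967e-01 -3.000e-04  3.000e-04] op 0.7179850025579041 F [-0.6 -0.7  4.9]
[ 1.70672612e+02  3.42416411e-02 -1.79972606e+02]
```

Ring gripped, with its lower face 1.9 mm above TCP z. Lifting and carrying it above the hub, turning to a yaw of about 225° to save wrist range.

Scaled: 0.291 m / 0.6 = 0.485, -0.15 m / 0.6 = -0.25, -0.94 rad / 3.1416 = -0.2992.

```bash
echo '0,0,-0.0833,0,0,0,0.6;-0.0083,0.0167,-0.1833,0,0,-0.0318,0.6;-0.0333,0.0833,-0.25,0,0,-0.0796,0.6;-0.06,0.1667,-0.275,0,0,-0.1273,0.6;-0.0883,0.25,-0.275,0,0,-0.1751,0.6;-0.1167,0.3333,-0.275,0,0,-0.2228,0.6;-0.145,0.4167,-0.275,0,0,-0.2706,0.6;-0.1667,0.4667,-0.275,0,0,-0.2992,0.6;-0.1672,0.485,-0.275,0,0,-0.2992,0.6;-0.1672,0.485,-0.275,0,0,-0.2992,0.6' > mv.in && python3 -m inch mv.in
echo '0,0,0,0,0,0,0.6;0,0,0,0,0,0,0.6;0,0,0,0,0,0,0.6' > mv.in && python3 -m inch mv.in
python3 - <<'E'
from fit import *
s=st(); k=snap('wrist'); Rm=R.from_quat(s['tcp_rot']).as_matrix(); p=np.array(s['eef_pos']); print(np.degrees(np.arctan2(Rm[1,0],Rm[0,0])),np.round(s['qpos'],2))
import pickle; pickle.dump((s,k),open('v11.pkl','wb'))
a=rectify(k,p[:2],p[2]+.0279,.04); b=rectify(k,p[:2],.138,.04)
cv2.imwrite('pics/11.png',np.hstack([cv2.convertScaleAbs(a,alpha=1.5,beta=20),cv2.convertScaleAbs(b,alpha=1.5,beta=20)]))
E
```

```text
time: 14.6
eef_pos: [0.5756, -0.0249, 0.1613]
tcp_rot: [-0.379, 0.925, 0.001, -0.001]
contact_force: [0.4, -0.0, -1.6]
opening: 0.712
finger_force: 66.6
time: 14.98
eef_pos: [0.5764, -0.0261, 0.1627]
tcp_rot: [-0.378, 0.926, -0.0, 0.0]
contact_force: [-0.4, -0.3, -1.5]
opening: 0.716
finger_force: 66.6
t 14.975 p [ 0.5764 -0.0261  0.1627] q [-3.783e-01  9.257e-01 -1.000e-04  0.000e+00] op 0.7159805644625412 F [-0.4 -0.3 -1.5]
-135.54839871655386 [-0.22  0.14  1.88 -0.    1.12 -2.57]
```

View pics/11.png

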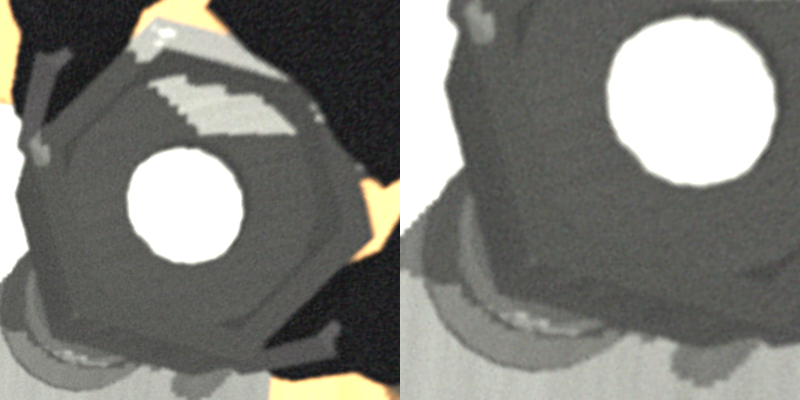

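The ring is in hand above the hub and its hole shows at pixel (185,205) in the left panel. The flange top is 20 mm above the lower face, so I'll refit in that plane.

Run:
```python
from fit import *
import pickle; s,k=pickle.load(open('v11.pkl','rb')); p=np.array(s['eef_pos']); mm=.08/399; Rm=R.from_quat(s['tcp_rot']).as_matrix()[:2,:2]
print('cam rel',R.from_quat(s['tcp_rot']).inv().apply(k['xyz']-p))
from scipy.optimize import least_squares as ls
pts={}
for h in (.016,.020):
  a=rectify(k,p[:2],p[2]+.0019+h,.04); th=np.degrees(np.arctan2(-Rm[1,0],Rm[0,0]))
  m=cv2.threshold(cv2.GaussianBlur(a,(0,0),1).mean(2).astype(np.uint8),90,1,0)[1]
  n,l,stt,c=cv2.connectedComponentsWithStats(m); i=min(range(1,n),key=lambda i:abs(c[i]-200).sum() if stt[i,4]>2000 else 1e9)
  P=cv2.findContours((l==i).astype(np.uint8),0,1)[0][0][:,0].astype(float)
  w=np.c_[(P[:,0]-199.5)*mm,-(P[:,1]-199.5)*mm]@Rm; pts[h]=w
  print(h,'bbox toolx',w[:,0].min()*1e3,w[:,0].max()*1e3,'tooly',w[:,1].min()*1e3,w[:,1].max()*1e3,'fit',ls(lambda q:np.hypot(w[:,0]-q[0],w[:,1]-q[1])-q[2],[0,0,.013]).x*1e3)
```

```text
cam rel [ 0.06855862  0.00121924 -0.14363628]
0.016 bbox toolx -15.150317741357345 9.349989075330942 tooly -12.17723308801661 14.626663212483974 fit [-2.78082862  1.24755093 12.68283883]
0.02 bbox toolx -12.47705551347382 11.197060897733211 tooly -11.7722796938927 14.181000811930625 fit [-0.5132501   1.25217238 12.27646416]
```

The fit puts the ring about 1.7 mm off the tool axis (tool -x). Comparing its apparent position with the mouth's, I shift by (+1.5,-0.6) mm and descend.

Scaled: 0.049 m / 0.6 = 0.0817, 0.048 m / 0.6 = 0.08.

```bash
echo '0.0025,-0.001,0.025,0,0,0,0.6;0.0025,-0.001,0.05,0,0,0,0.6;0.0025,-0.001,0.0667,0,0,0,0.6;0.0025,-0.001,0.075,0,0,0,0.6;0.0025,-0.001,0.08,0,0,0,0.6;0.0025,-0.001,0.0817,0,0,0,0.6;0.0025,-0.001,0.0817,0,0,0,0.6' > mv.in && python3 -m inch mv.in
```

```text
time: 15.9
eef_pos: [0.5762, -0.0268, 0.114]
tcp_rot: [-0.379, 0.925, -0.0, 0.0]
contact_force: [0.1, 0.6, -2.2]
opening: 0.717
finger_force: 66.6
```

Scaled: 0.002 m / 0.6 = 0.0033, 0.001 m / 0.6 = 0.0017.

```bash
echo '0,0,0.0017,0,0,0,0.6;0,0,0.0033,0,0,0,0.6;0,0,0.0033,0,0,0,0.6' > mv.in && python3 -m inch mv.in
```

```text
time: 16.27
eef_pos: [0.5759, -0.0268, 0.1116]
tcp_rot: [-0.379, 0.925, 0.0, -0.0]
contact_force: [-0.9, 0.8, -1.7]
opening: 0.715
finger_force: 66.6
```

Scaled: 0.002 m / 0.6 = 0.0033, 0.001 m / 0.6 = 0.0017.

```bash
echo '0,0,0.0017,0,0,0,0.6;0,0,0.0033,0,0,0,0.6;0,0,0.0033,0,0,0,0.6' > mv.in && python3 -m inch mv.in
```

```text
time: 16.65
eef_pos: [0.5758, -0.0268, 0.1094]
tcp_rot: [-0.379, 0.925, 0.0, -0.0]
contact_force: [0.2, -0.3, -2.0]
opening: 0.712
finger_force: 66.6
```

Scaled: 0.002 m / 0.6 = 0.0033, 0.0014 m / 0.6 = 0.0023.

```bash
echo '0,0,0.0012,0,0,0,0.6;0,0,0.0023,0,0,0,0.6;0,0,0.0033,0,0,0,0.6;0,0,0.0033,0,0,0,0.6' > mv.in && python3 -m inch mv.in
```

```text
time: 17.15
eef_pos: [0.5759, -0.0268, 0.1076]
tcp_rot: [-0.379, 0.925, 0.0, -0.0]
contact_force: [-0.2, -0.3, -1.5]
opening: 0.707
finger_force: 66.6
```

Scaled: 0.001 m / 0.6 = 0.0017, 0.0005 m / 0.6 = 0.0008.

```bash
echo '0,0,0.0008,0,0,0,0.6;0,0,0.0017,0,0,0,0.6;0,0,0.0017,0,0,0,0.6' > mv.in && python3 -m inch mv.in;echo '0,0,0.0008,0,0,0,0.6;0,0,0.0017,0,0,0,0.6;0,0,0.0017,0,0,0,0.6' > mv.in && python3 -m inch mv.in
```

```text
time: 17.52
eef_pos: [0.5759, -0.0268, 0.1066]
tcp_rot: [-0.379, 0.925, 0.0, -0.0]
contact_force: [0.2, 0.4, -1.6]
opening: 0.713
finger_force: 66.6
time: 17.9
eef_pos: [0.5761, -0.0268, 0.1062]
tcp_rot: [-0.379, 0.925, -0.0, 0.0]
contact_force: [-2.4, 1.1, 2.4]
opening: 0.713
finger_force: 67.0
```

Contact at a lower face of about 0.108. I start turning clockwise (+rz in the tool frame), sinking 4.5 mm/rad and compensating for the grasp offset.

Scaled: 0.0014 m / 0.6 = 0.0023, 0.0006 m / 0.6 = 0.001, 0.34 rad / 3.1416 = 0.1082.

```bash
echo '0,0.0005,0.0012,0,0,0.0541,0.6;-0.0002,0.001,0.0023,0,0,0.1082,0.6;-0.0002,0.001,0.0023,0,0,0.1082,0.6' > mv.in && python3 -m inch mv.in
```

```text
time: 18.27
eef_pos: [0.5761, -0.0265, 0.1047]
tcp_rot: [-0.218, 0.976, -0.0, 0.001]
contact_force: [-0.4, -0.5, 2.0]
opening: 0.714
finger_force: 66.9
```

Scaled: 0.0022 m / 0.6 = 0.0037, 0.0015 m / 0.6 = 0.0025, 0.5 rad / 3.1416 = 0.1592.

```bash
echo '0,0.0005,0.0013,0,0,0.0541,0.6;-0.0002,0.001,0.0025,0,0,0.1082,0.6;-0.0003,0.0013,0.0037,0,0,0.1592,0.6;-0.0003,0.0013,0.0037,0,0,0.1592,0.6' > mv.in && python3 -m inch mv.in
python3 -c "
from h import *
s=st();print(R.from_quat(s['tcp_rot']).as_euler('ZYX',degrees=True),s['wrist_torque'],s['qpos'][5])"
```

```text
time: 18.77
eef_pos: [0.576, -0.0257, 0.1025]
tcp_rot: [0.029, 1.0, -0.0, 0.001]
contact_force: [-0.2, -0.5, 1.5]
opening: 0.713
finger_force: 66.9
t 18.775 p [ 0.576  -0.0257  0.1025] q [ 2.940e-02  9.996e-01 -1.000e-04  6.000e-04] op 0.7127758611127314 F [-0.2 -0.5  1.5]
[ 1.76626672e+02  7.31493365e-02 -1.79986310e+02] [-0.07033008 -0.06653338 -0.02448121] -1.7323446697042624
```

Scaled: 0.0021 m / 0.6 = 0.0035, 0.0015 m / 0.6 = 0.0025, 0.48 rad / 3.1416 = 0.1528.

```bash
echo '0,0.0005,0.0013,0,0,0.0541,0.6;-0.0002,0.0008,0.0025,0,0,0.1082,0.6;-0.0003,0.0012,0.0035,0,0,0.1528,0.6;-0.0003,0.0012,0.0035,0,0,0.1528,0.6' > mv.in && python3 -m inch mv.in
python3 -c "
from h import *
s=st();print(s['wrist_torque'],s['qpos'][5])"
```

```text
time: 19.27
eef_pos: [0.576, -0.0249, 0.1003]
tcp_rot: [0.266, 0.964, 0.0, 0.0]
contact_force: [0.9, -0.5, 1.7]
opening: 0.71
finger_force: 67.0
t 19.275 p [ 0.576  -0.0249  0.1003] q [2.658e-01 9.640e-01 1.000e-04 4.000e-04] op 0.7101385589260495 F [ 0.9 -0.5  1.7]
[-0.04644565 -0.0450899  -0.05684496] -1.251956586124213
```

Scaled: 0.0006 m / 0.6 = 0.001, 0.0004 m / 0.6 = 0.0007, 0.15 rad / 3.1416 = 0.0477.

```bash
echo '0,0.0002,0.0007,0,0,0.0318,0.6;0,0.0003,0.001,0,0,0.0477,0.6;0,0.0003,0.001,0,0,0.0477,0.6' > mv.in && python3 -m inch mv.in
python3 -c "
from h import *
s=st();print(s['wrist_torque'],s['qpos'][5])"
```

```text
time: 19.65
eef_pos: [0.5761, -0.0247, 0.0997]
tcp_rot: [0.338, 0.941, 0.0, 0.0]
contact_force: [0.2, 0.4, 2.3]
opening: 0.714
finger_force: 67.1
t 19.65 p [ 0.5761 -0.0247  0.0997] q [3.375e-01 9.413e-01 1.000e-04 4.000e-04] op 0.7140323257232918 F [0.2 0.4 2.3]
[ 0.02239786 -0.01704682 -0.02126539] -1.1011150918346642
```

Scaled: 0.0005 m / 0.6 = 0.0008, 0.0004 m / 0.6 = 0.0007, 0.15 rad / 3.1416 = 0.0477.

```bash
echo '0,0.0003,0.0007,0,0,0.0318,0.6;0,0.0003,0.0008,0,0,0.0477,0.6;0,0.0003,0.0008,0,0,0.0477,0.6' > mv.in && python3 -m inch mv.in
python3 -c "
from h import *
s=st();print(s['wrist_torque'],s['qpos'][5])"
```

```text
time: 20.02
eef_pos: [0.5765, -0.0246, 0.0996]
tcp_rot: [0.408, 0.913, 0.0, 0.001]
contact_force: [1.6, 0.6, 3.8]
opening: 0.713
finger_force: 67.3
t 20.025 p [ 0.5765 -0.0246  0.0996] q [4.075e-01 9.132e-01 1.000e-04 7.000e-04] op 0.7126930735586648 F [1.6 0.6 3.8]
[-0.02844319  0.00353224 -0.01891316] -0.9497565559024413
```

Scaled: 0.0003 m / 0.6 = 0.0005, 0.0002 m / 0.6 = 0.0003, 0.15 rad / 3.1416 = 0.0477.

```bash
echo '0,0.0003,0.0003,0,0,0.0318,0.6;0,0.0003,0.0005,0,0,0.0477,0.6;0,0.0003,0.0005,0,0,0.0477,0.6' > mv.in && python3 -m inch mv.in
python3 -c "
from h import *
s=st();print(s['wrist_torque'],s['qpos'][5])"
```

```text
time: 20.4
eef_pos: [0.5768, -0.0246, 0.0995]
tcp_rot: [0.475, 0.88, 0.0, 0.001]
contact_force: [1.1, -0.3, 5.4]
opening: 0.716
finger_force: 67.4
t 20.4 p [ 0.5768 -0.0246  0.0995] q [4.75e-01 8.80e-01 2.00e-04 9.00e-04] op 0.7156750705990186 F [ 1.1 -0.3  5.4]
[-0.09225534  0.09824649 -0.0669496 ] -0.7990793240581252
```

Scaled: 0.0002 m / 0.6 = 0.0003, 0.12 rad / 3.1416 = 0.0382.

```bash
echo '0,0.0003,0,0,0,0.0255,0.6;0,0.0003,0,0,0,0.0382,0.6;0,0.0003,0,0,0,0.0382,0.6' > mv.in && python3 -m inch mv.in
python3 -c "
from h import *
s=st();print(s['wrist_torque'],s['qpos'][5])"
```

```text
time: 20.78
eef_pos: [0.5768, -0.0245, 0.0991]
tcp_rot: [0.527, 0.85, 0.0, 0.001]
contact_force: [1.3, -0.5, 4.8]
opening: 0.706
finger_force: 67.3
t 20.775 p [ 0.5768 -0.0245  0.0991] q [5.268e-01 8.500e-01 1.000e-04 8.000e-04] op 0.7061797518327281 F [ 1.3 -0.5  4.8]
[-0.15330258 -0.01943201  0.10122128] -0.6788313045608139
```

Scaled: -0.0002 m / 0.6 = -0.0003, 0.0001 m / 0.6 = 0.0002, 0.08 rad / 3.1416 = 0.0255.

```bash
echo '0,0.0002,0,0,0,0.0255,0.6;0,0.0002,0,0,0,0.0255,0.6;0,0.0002,-0.0003,0,0,0.0255,0.6' > mv.in && python3 -m inch mv.in
python3 -c "
from h import *
s=st();print(s['wrist_torque'],s['qpos'][5])"
```

```text
time: 21.15
eef_pos: [0.5768, -0.0245, 0.0989]
tcp_rot: [0.561, 0.828, 0.0, 0.001]
contact_force: [3.2, -1.4, 2.2]
opening: 0.711
finger_force: 67.2
t 21.15 p [ 0.5768 -0.0245  0.0989] q [5.611e-01 8.277e-01 3.000e-04 7.000e-04] op 0.7105269441633985 F [ 3.2 -1.4  2.2]
[-0.24687623 -0.34870278 -0.02191298] -0.5973783089706349
```

```bash
for i in 1 2 3 4; do echo '0,0,0,0,0,0,0.6' > mv.in && python3 -m inch mv.in >/dev/null; python3 -c "
from h import *
s=st();print(np.round(s['wrist_torque'],3),np.round(s['joint_efforts'],2)[3:])"; done
```

```text
t 21.275 p [ 0.5768 -0.0244  0.0989] q [5.613e-01 8.276e-01 3.000e-04 7.000e-04] op 0.7192201755026162 F [ 3.1 -1.   2.9]
[-0.177 -0.42  -0.021] [ 0.18  0.67 -0.01]
t 21.4 p [ 0.5768 -0.0244  0.0989] q [5.614e-01 8.275e-01 2.000e-04 7.000e-04] op 0.7108768323140577 F [ 2.8 -1.4  2. ]
[-0.286 -0.44  -0.015] [0.21 0.8  0.01]
t 21.525 p [ 0.5768 -0.0244  0.0989] q [5.615e-01 8.275e-01 2.000e-04 7.000e-04] op 0.7163274302856232 F [ 3.6 -2.   2.4]
[-0.36  -0.57   0.065] [0.24 0.94 0.02]
t 21.65 p [ 0.5768 -0.0244  0.0989] q [5.616e-01 8.274e-01 2.000e-04 7.000e-04] op 0.7126216325582866 F [ 4.4 -2.3  1.7]
[-0.368 -0.657 -0.044] [0.27 1.07 0.03]
```

```bash
echo '0,0,0,0,0,0,0.8;0,0,0,0,0,0,0.95;0,0,0,0,0,0,1;0,0,0,0,0,0,1' > mv.in && python3 -m inch mv.in
python3 - <<'E'
from h import *
s=st();print(np.round(s['wrist_torque'],3),s['qpos'][5])
k=snap('wrist'); p=np.array(s['eef_pos']); a=rectify(k,(.5762,-.0256),.121,.04,n=600); cv2.imwrite('pics/12.png',cv2.convertScaleAbs(a,alpha=1.5,beta=20))
for c in('side','top','wrist'):
    snap(c); print(c,[(np.round(d['position'],4).tolist(),round(d['conf'],2)) for d in ctrl.mark_of(c,'ring')+ctrl.mark_of(c,'flange') if abs(d['position'][0]-.577)<.03])
E
```

```text
time: 22.15
eef_pos: [0.5759, -0.024, 0.0984]
tcp_rot: [0.562, 0.827, -0.0, -0.001]
contact_force: [-0.7, 0.2, 0.5]
opening: 1.001
finger_force: 0.0
t 22.15 p [ 0.5759 -0.024   0.0984] q [ 5.616e-01  8.274e-01 -1.000e-04 -5.000e-04] op 1.0013430734615567 F [-0.7  0.2  0.5]
[0.108 0.017 0.007] -0.5958032086382595
side [([0.5801, -0.0273, 0.1005], 0.76), ([0.5753, -0.0267, 0.113], 0.87)]
top []
wrist [([0.5751, -0.0261, 0.1024], 0.91)]
```

I've used my ten pictures, so from here I rely on numbers. I regrip centred on the hub axis and use the wrist torque to check how tight it is.

Scaled: -0.0024 m / 0.6 = -0.004, 0.0002 m / 0.6 = 0.0003.

```bash
echo '-0.004,0.0003,0,0,0,0,1;-0.004,0.0003,0,0,0,0,1;-0.004,0.0003,0,0,0,0,0.7;-0.004,0.0003,0,0,0,0,0.6;-0.004,0.0003,0,0,0,0,0.6;-0.004,0.0003,0,0,0,0,0.6' > mv.in && python3 -m inch mv.in 60
cat > tq.py <<'E'
from h import *
s=st();Rm=R.from_quat(s['tcp_rot']).as_matrix();print(np.round(s['wrist_torque'],3),s['finger_force'],s['qpos'][5],'yaw',np.arctan2(Rm[1,0],Rm[0,0]))
E
python3 tq.py
echo '0,0,0.0002,0,0,0.0127,0.6' > mv.in && python3 -m inch mv.in>/dev/null; python3 tq.py
echo '0,0,0.0002,0,0,0.0127,0.6' > mv.in && python3 -m inch mv.in>/dev/null; python3 tq.py
```

```text
time: 23.4
eef_pos: [0.5776, -0.0263, 0.0991]
tcp_rot: [0.562, 0.827, 0.0, 0.0]
contact_force: [-0.8, 0.2, 2.7]
opening: 0.715
finger_force: 65.7
t 23.4 p [ 0.5776 -0.0263  0.0991] q [5.616e-01 8.274e-01 2.000e-04 2.000e-04] op 0.7145129736804999 F [-0.8  0.2  2.7]
[0.105 0.06  0.021] 65.74984431266785 -0.5992115246900273 yaw 1.9489254313554047
t 23.525 p [ 0.5776 -0.0264  0.099 ] q [ 5.774e-01  8.164e-01 -2.000e-04  4.000e-04] op 0.7114815575073082 F [-0.4  0.3  2.5]
[0.095 0.01  0.556] 65.9003484249115 -0.5600193053537564 yaw 1.9104203862935374
t 23.65 p [ 0.5777 -0.0265  0.0989] q [ 5.934e-01  8.049e-01 -3.000e-04  6.000e-04] op 0.7117770914856701 F [-0.1  0.6  2.1]
[0.044 0.016 0.654] 65.87425947189331 -0.5202457735637509 yaw 1.8709459272893498
```

The torque slope gives about 0.098 Nm per 3.6 N of clamp. At 0.654 Nm that is roughly 24 N, or 1.2 mm of squeeze, which is within the snug range. Releasing and withdrawing.

Scaled: -0.12 m / 0.6 = -0.2, -0.1 m / 0.6 = -0.1667.

```bash
echo '0,0,0,0,0,0,0.8;0,0,0,0,0,0,1;0,0,0,0,0,0,1;0,0,-0.0167,0,0,0,1;0,0,-0.0833,0,0,0,1;0,0,-0.1667,0,0,0,1;0,0,-0.2,0,0,0,1;0,0,-0.2,0,0,0,1' > mv.in && python3 -m inch mv.in
python3 - <<'E'
from fit import *
s=st(); p=np.array(s['eef_pos']); Rm=R.from_quat(s['tcp_rot']).as_matrix()[:2,:2]; mm=.08/399
k=snap('wrist'); m=np.array([.5762,-.0256])
print(s['contact_force'],[(np.round(d['position'],4).tolist(),round(d['conf'],2)) for d in ctrl.mark_of('wrist','ring')[:2]])
for z in(.121,.127):
  a=rectify(k,m,z,.04); q,e,n=edge(a,(200,200),55,78,range(0,360,6),1,mm); print(z,m+[(q[0]-199.5)*mm,-(q[1]-199.5)*mm],q[2]*mm,e,n)
for t in ['screwdriver','locknut','tape','coupling','wrench','flask','gluejar','ring']:
  snap('top') if t=='screwdriver' else 0
  print(t,[np.round(d['position'],3).tolist() for d in ctrl.mark_of('top',t)[:3]])
E
```

```text
time: 24.65
eef_pos: [0.5783, -0.0266, 0.2206]
tcp_rot: [0.594, 0.804, 0.001, 0.002]
contact_force: [-0.0, -0.2, -0.3]
opening: 0.999
finger_force: 0.0
t 24.65 p [ 0.5783 -0.0266  0.2206] q [5.943e-01 8.043e-01 8.000e-04 1.900e-03] op 0.999112292809734 F [-0.  -0.2 -0.3]
[-0.04623348 -0.22199492 -0.33288165] [([0.3341, -0.2227, 0.0003], 0.92), ([0.4636, -0.1928, -0.0017], 0.72)]
0.121 [ 0.57656924 -0.02568632] 0.012734023165923373 1.6523717180541757 57
0.127 [ 0.57611437 -0.02421646] 0.012474596595434597 2.0121409222235886 57
screwdriver [[0.383, -0.073, -0.0], [0.578, -0.024, 0.003]]
locknut [[0.37, 0.128, 0.0]]
tape [[0.654, -0.273, -0.001]]
coupling [[0.631, 0.307, 0.001]]
wrench [[0.758, 0.152, -0.002]]
flask [[0.758, -0.181, -0.002]]
gluejar [[0.782, -0.028, -0.006], [0.381, -0.073, 0.0]]
ring [[0.335, -0.22, -0.003], [0.33, -0.345, -0.002], [0.463, -0.193, 0.001]]
```

The ring's hole fits at (0.5766,-0.0257), concentric with the mouth, and no bystander has moved. Handing in.

```bash
python3 -c "
from h import *
print(ctrl.sign_off())"
```

```text
the job is handed in; nothing more can be done
None
```

I handed the job in at about 25 s: the disk is seated stud up, the grey ring is screwed down over it with an estimated 24 N clamp (about 1.2 mm of squeeze, inferred from wrist torque), the arm is clear, and no bystander moved; the sign-off gave no verdict.

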